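# Load the drying cabinet, shut its door and check its temperature

## Task

Lay all the blue-banded steel parts cases, on a long side and not stacked, on the floor of the drying cabinet's pulled-out tray, then slide the tray fully home and push the green door shut until it snaps onto its catch. Then pick up the orange stick thermometer, point it squarely at the middle of the black patch in the middle of the shut door from about 5 to 15 cm away, hold it steady there for two seconds, and lay it back on its cork mat. Leave the other things on the bench where they are.

Things in the scene. Friction and masses are not known exactly. Their poses are not given: they have to be found in the camera images.
- cabinet: Fixed low green steel drying cabinet, 290 mm wide (y), 210 mm deep (x), 122 mm high, open in front, with a grey blower housing 60 mm high on top, 100 mm and more behind the front. Origin on the table under the middle of its front face; x points into the cabinet (away from the robot), y to its left, z up. Turned by up to 0.12 rad.
- tray (a joint): Pull-out tray of the cabinet: m that it is out; 0 = fully home against its stop (0.16 most). Slides along the cabinet's x on stiff runners (about 2 N) and stays where it is left. At the start it is 0.14 to 0.16 out.
- tray_in (a point): Centre of the tray's inner floor, moving with the tray; axes as the cabinet's. Inside, the tray is 136 mm long (x) and 254 mm wide (y). The floor's top is 22 mm above the table; side and back walls, 6 mm thick, rise 20 mm above the floor; the front is a yellow panel, 266 mm wide, its top 84 mm above the table.
- tray_front (a point): Middle of the outer face of the tray's yellow front panel, 68 mm above the table: a place to push it. It stands 4 mm in front of the cabinet's front edge when the tray is home.
- door (a joint): Green cabinet door: rad open, 0 = shut. Upright hinge at the cabinet's left (+y) front edge. Starts 1.75 to 1.95 open, swung towards the robot and a little left. Stays where it is left, but over the last 0.06 rad a sprung ball catch resists (some 4 N at the free edge) and throws it back to 0.06 to 0.1; at 0.02 to 0.04 it may hang half over; below 0.02 it snaps to 0 and is held.
- door_hinge (a point): Hinge line at the door's lower edge, 10 mm above the table, 8 mm in front of the cabinet's front (a gap the shut door keeps). Axes turn with the door: -y runs along it to its free edge (290 mm wide), -x points out of its outer face; inner face at x = 0, outer face at x = -12 mm; its top is 122 mm above the table. A steel pull stands 18 mm out of the outer face, 266 to 278 mm from the hinge.
- patch (a point): Round matt black measuring patch, 40 mm across, with a white rim, in the middle of the door's outer face, 72 mm above the table, moving with the door; its -x axis points straight out of the face. When the door is shut it faces the robot. A short white mark on the door's top edge stands right above it.
- thermometer: Loose stick thermometer, 150 mm long, square section 34 by 34 mm, orange, with a slimmer black nose (28 by 28 mm) over the last 32 mm. Origin in the middle of its length on its axis (17 mm above what it lies on); x along it to the nose. It lies on the mat at the start. It can lie on any of its four sides.
- nose (a point): Tip of the thermometer's nose, on its axis; its x axis is the line of sight.
- mat: Fixed cork mat, 200 (x) by 110 (y) by 5 mm, the thermometer's place. Origin under its centre.
- case1: Loose closed steel parts case with blue end bands, 100 mm long (its x), square section 34 by 34 mm, 0.11 to 0.22 kg. Origin at its centre, 17 mm above what it lies on; any of its four long sides may be up. May be absent.
- case2: Loose closed steel parts case with blue end bands, 100 mm long (its x), square section 34 by 34 mm, 0.11 to 0.22 kg. Origin at its centre, 17 mm above what it lies on; any of its four long sides may be up. May be absent.
- case3: Loose closed steel parts case with blue end bands, 100 mm long (its x), square section 34 by 34 mm, 0.11 to 0.22 kg. Origin at its centre, 17 mm above what it lies on; any of its four long sides may be up. May be absent.
- case4: Loose closed steel parts case with blue end bands, 100 mm long (its x), square section 34 by 34 mm, 0.11 to 0.22 kg. Origin at its centre, 17 mm above what it lies on; any of its four long sides may be up. May be absent.
- tin: Bystander, to be left alone: round yellow metal tin, 72 mm across, 26 mm high. Origin under its middle.
- jar: Bystander, to be left alone: amber glass jar with a red cap, 68 mm across, 100 mm high. Origin under its middle.
- screwdriver: Bystander, to be left alone: screwdriver, 170 mm long, lying. Origin under its middle.
- spool: Bystander, to be left alone: small brass spool, 36 mm across, 40 mm high, standing. Origin under its middle.
- mug: Bystander, to be left alone: white mug, 76 mm across, 85 mm high. Origin under its middle.
- brush: Bystander, to be left alone: brush, 160 mm long, lying. Origin under its middle.
There are look-alikes about, which are no part of the job. There is more than one size of the thermometer; the job needs the smaller. What is shaped like the case3 but pink is not meant.

How it is judged:
On the way, in this order (a step that is already met when the one before it is completed fails the run):
1. all the cases that are there lie on the tray's floor (x of case1 in the frame of tray_in between -0.07 and 0.07 m and y of case1 in the frame of tray_in between -0.13 and 0.13 m and z of case1 in the frame of tray_in between 0.008 and 0.027 m and x of case2 in the frame of tray_in between -0.07 and 0.07 m and y of case2 in the frame of tray_in between -0.13 and 0.13 m and z of case2 in the frame of tray_in between 0.008 and 0.027 m and x of case3 in the frame of tray_in between -0.07 and 0.07 m and y of case3 in the frame of tray_in between -0.13 and 0.13 m and z of case3 in the frame of tray_in between 0.008 and 0.027 m and x of case4 in the frame of tray_in between -0.07 and 0.07 m and y of case4 in the frame of tray_in between -0.13 and 0.13 m and z of case4 in the frame of tray_in between 0.008 and 0.027 m), for 0.3 s.
2. the tray, loaded, is fully home (all of step 1 and value of joint tray below 0.006 m), for 0.2 s.
3. the door is shut on its catch (all of step 2 and value of joint door below 0.02 rad), for 0.3 s.
4. the thermometer is held steady, pointing at the patch of the shut door (x of patch in the frame of nose between 0.03 and 0.17 m and y of patch in the frame of nose between -0.02 and 0.02 m and z of patch in the frame of nose between -0.02 and 0.02 m and angle between the x axis of nose and the x axis of patch, either way round below 0.4 rad and linear speed of thermometer below 0.03 m/s and value of joint door below 0.02 rad and value of joint tray below 0.006 m), for 1 s.
At the end, for the whole second after the job is handed in: Every case present lies on the tray's floor (centre 8 to 27 mm above it); tray home within 6 mm; door shut on its catch (under 0.02 rad); thermometer at rest, lying flat on its mat, its middle within 80 mm lengthwise and 55 mm across of the mat's centre (all of step 3 and x of thermometer in the frame of mat between -0.08 and 0.08 m and y of thermometer in the frame of mat between -0.055 and 0.055 m and z of thermometer in the frame of mat between 0.012 and 0.032 m and linear speed of thermometer below 0.02 m/s); the robot touches nothing.
It fails at once if a bystander is shoved more than 40 mm from its place (distance of any of tin, jar, screwdriver, spool, mug, brush from where it was at the start of the episode above 0.04 m).
Of case1, case2, case3, case4 only 3 to 4 are there at a start; the rules pass over those that are not, and their reading is None.
At some moment in a run one of case1, case2, case3, case4, thermometer may be knocked a few centimetres aside while the robot is not near it.
Once in a run the grip may slacken for a moment while it holds something.
It also fails if it takes over 192 s, if anything falls off the work surface, if the arm or the gripper's body presses on something with over 40 N, if the wrist force passes 120 N, or if a joint passes its speed limit or range.

## Robot

A 7-joint arm with a two-finger parallel gripper is mounted at the origin on the work surface. World frame = base frame: x ahead of the robot, y to its left, z up, the work surface at z = 0. Lengths are in m, angles in rad, forces in N, time in s.
With the tool pointing down it reaches from about 0.4 to 0.875 m from the base axis. Payload 19.3 kg.
Tool frame: the origin (TCP) lies between the finger pads; the fingertips stand 17 mm ahead of it and the grasp point (between the pads) lies 2 mm behind it; z points along the fingers, y is the line along which they close (so a half turn about z gives the same grasp; the last joint's range is limited). The gripper opens to 85 mm and grips with 20 to 120 N. Pads are 22 mm wide; open, the fingers measure 114 mm over their backs; the gripper's body (76 mm by 85 mm) begins 54 mm behind the grasp point. The pads swing forward as they close: fully open they stand 13 mm farther back than shut.
Start: joints at [-1.262, 0.521, -0.036, 1.599, 0.021, 1.021, -0.113], TCP at [0.231, 0.581, 0.248] pointing down, gripper open.
Joint ranges: [-2.91, 2.91], [-0.3, 2.13], [-1.5, 1.42], [0.17, 2.43], [-1.26, 4.41], [0.16, 1.93], [-2.52, 2.52]. Speed limits (rad/s): [1.89, 1.89, 2.39, 2.39, 3.01, 3.01, 3.01].

## Interface

Orientations are given as [roll, pitch, yaw] about the fixed x, y, z axes, in that order (R = Rz(yaw) Ry(pitch) Rx(roll)).
In Python, from workcell import bot gives the robot as it stands.
- The arm moves only by the shell command python3 -m inch 'ROWS' [FORCE]. ROWS is JSON, a list of rows, each a list of 7 numbers: the shift along the tool's x, y, z in units of 200 mm (1.0 is 200 mm), then the turn, a rotation vector about the tool's x, y, z in units of 90 degrees (1.0 is 90 degrees), then the opening, from 0 (shut) to 1 (fully open). In form: [[x, y, z, rx, ry, rz, grip], ...]. A call has 1 to 20 rows; each row is the pose to reach, as a shift and turn from the pose commanded when the call began, along the tool's axes at that moment; what a row does not reach only later rows make up. A row lasts 1/8 s, in which the tool goes at most 62.5 mm and 10.7 degrees, less where a joint would pass 70% of its speed; a pose out of reach is approached as far as the arm can. A call with a number of a shift or a turn outside -1 to 1 is refused whole. A call with a gripper value outside its range is refused whole. The fingers move at their own pace and stop on an object; FORCE is the grip in N (left out, the last holds). Time passes only in rows, so rows that repeat a pose let the fingers close. It gives the time, the measured TCP pose, the force, the opening and the grip force at its end, in the units of the state.
- bot.observe(): the state, without advancing time (a new reading comes with each control period).
- bot.grab_frame(name): name is "scene" or "side" or "wrist"; returns a dict with "img" (384x512x3 uint8, red, green, blue), "z_map" (384x512 float32, m along the optical axis (not along the pixel's ray), 0 where there is no reading), "vfov" (degrees; the focal length in pixels is half the picture's height over the tangent of half this angle, whatever the lens; pixels are square), "cx", "cy" (the principal point, pixels), "rvec" (rotation vector, rad) and "tvec" (3), from world to camera coordinates, as OpenCV has them. Camera axes: x right, y down, z forward; pixel columns grow to the right and rows downward; lengths in m; the calibration is good to about 2 mm. The wrist camera is an equidistant fisheye: a pixel r from the principal point sees the ray r / f radians off the axis. A picture is of the moment at which its call begins.
- bot.job_done(): hands the job in; it is judged then, once.
The state is a dict: "clock": time; "qpos": joint angles; "qd": joint speeds; "joint_efforts": joint torques, N m; "position": TCP position; "tool_rot": TCP orientation; "force": force on the tool from outside, world axes, zero at the start; "moment": the same for the moment, N m; "grip_width": finger opening in m; "finger_force": force on a finger pad.
Only numpy, scipy, OpenCV 4.12 (cv2) and the standard library are available. Lean on these libraries where they do the work, as an engineer would, in place of code of your own. Each camera call takes 0.05 s, during which the arm holds its last target. There are 200 camera calls.

## Working session

There is one attempt and no reset: what is moved stays moved. The work goes in short steps, Python scripts to look and compute and a shell command to move; the robot and the scene stay as the last step left them, time stands still between calls to the robot, and variables do not carry over. Pictures are saved under pics/ and viewed, at most 14 in all, crops included, and the job is handed in when it is done.

```bash
ls; mkdir -p pics; cat > h.py <<'E'
import numpy as np, cv2
from scipy.spatial.transform import Rotation as R
from workcell import bot
def grab(n):
    f=bot.grab_frame(n); f['f']=f['img'].shape[0]/2/np.tan(np.radians(f['vfov'])/2); f['n']=n
    f['R']=cv2.Rodrigues(np.array(f['rvec'],float))[0]; f['t']=np.array(f['tvec'],float); f['c']=-f['R'].T@f['t']; return f
def save(f,name,crop=None,s=1):
    im=f['img']
    if crop: im=im[crop[1]:crop[3],crop[0]:crop[2]]
    cv2.imwrite('pics/'+name,cv2.resize(im[:,:,::-1],None,fx=s,fy=s,interpolation=cv2.INTER_CUBIC))
def rays(f,uv):
    uv=np.atleast_2d(np.array(uv,float)); d=uv-[f['cx'],f['cy']]
    if f['n']=='wrist':
        r=np.linalg.norm(d,axis=1)+1e-9; th=r/f['f']
        v=np.c_[d/r[:,None]*np.sin(th)[:,None],np.cos(th)]
    else: v=np.c_[d/f['f'],np.ones(len(d))]
    return v@f['R']
def onz(f,uv,z):
    d=rays(f,uv); return f['c']+d*((z-f['c'][2])/d[:,2])[:,None]
def pts(f,uv):  # depth based
    uv=np.atleast_2d(np.array(uv)).astype(int); z=f['z_map'][uv[:,1],uv[:,0]]
    d=rays(f,uv); zc=d@f['R'][2]; return f['c']+d*(z/zc)[:,None]
def cloud(f):
    h,w=f['img'].shape[:2]; u,v=np.meshgrid(np.arange(w),np.arange(h))
    return pts(f,np.c_[u.ravel(),v.ravel()]).reshape(h,w,3)
def tool():
    s=bot.observe(); return np.array(s['position']),R.from_euler('xyz',s['tool_rot'])
def rel(p=None,rpy=None):
    """units for inch to reach world p / rpy"""
    q,r=tool(); p=q if p is None else np.array(p)
    a=r.inv().apply(p-q)/0.2; b=np.zeros(3) if rpy is None else (r.inv()*R.from_euler('xyz',rpy)).as_rotvec()/(np.pi/2)
    return np.round(a,3),np.round(b,3)
E
python3 - <<'E'
from h import *
print(bot.observe())
for n in ('scene','side','wrist'):
    f=grab(n); save(f,n+'0.png',s=1.5); print(n,f['vfov'],f['c'],f['cx'],f['cy'])
E
```

```text
pics
{'clock': 0.0, 'qpos': array([-1.26219921,  0.52199665, -0.03631989,  1.59996101,  0.02117383,
        1.021108  , -0.11281568]), 'qd': array([-3.93541043e-04,  3.38544942e-05, -1.25892492e-03,  1.58144940e-04,
       -2.93513565e-05, -1.07843003e-04,  9.23022394e-05]), 'joint_efforts': array([-6.01689571e-04, -9.27120209e+01,  1.98022261e+00, -3.69900799e+01,
        1.78580271e-02,  8.46203242e-03,  2.45391351e-05]), 'position': array([0.23104577, 0.58040502, 0.24775345]), 'tool_rot': array([-3.14050510e+00,  5.85165884e-05,  2.76274887e+00]), 'force': array([ 0.26129284, -0.21162859,  0.21328066]), 'moment': array([4.99680242e-02, 5.62861467e-05, 2.04018624e-02]), 'finger_force': 0.0, 'grip_width': 0.08511062048930644}
scene 48.31708011109944 [ 1.0308059  -0.99901863  0.94669734] 250.00999118260575 191.78944336652228
side 56.69246087923834 [ 0.29058116 -0.68977484  0.96208049] 256.82283211563373 193.40811789046597
wrist 65.70646984690485 [0.16354728 0.60726029 0.37181959] 252.86637675169123 194.72577672278965
```

View pics/scene0.png

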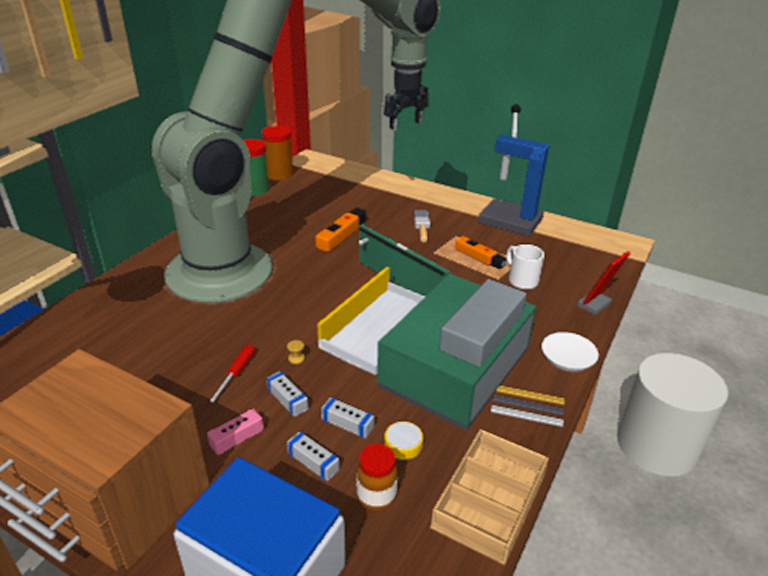

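View pics/side0.png

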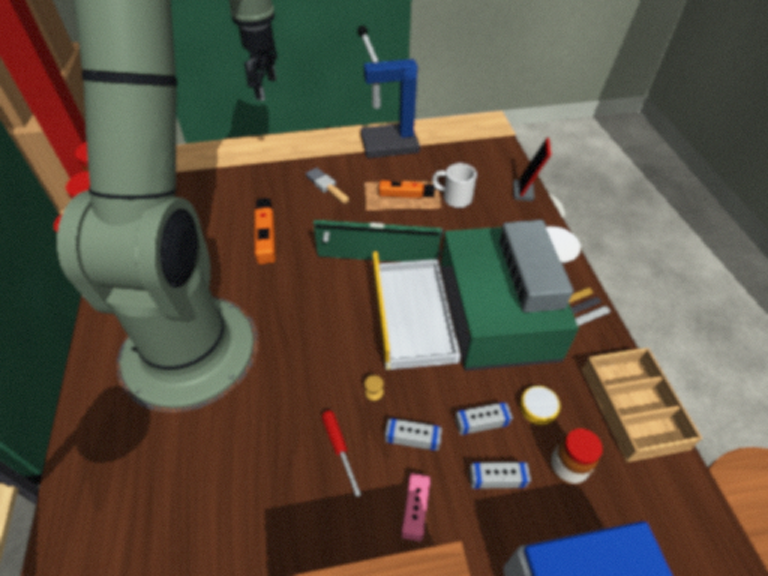

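Scene and side (1.5x) show three blue-banded cases (side px ≈(414,433), (484,417), (500,474)), a pink look-alike at (416,507), the tray out with the yellow panel, the open door, the small thermometer on the mat (407,190), and the bigger one at (264,230).

```bash
cat > m1.py <<'E'
from h import *
def box(P):
    (c,s,a)=cv2.minAreaRect(P[:,:2].astype(np.float32)*1000); 
    return np.round(c,1),np.round(s,1),round(a,1)
def cases(f):
    C=cloud(f); hsv=cv2.cvtColor(f['img'],cv2.COLOR_RGB2HSV)
    m=(hsv[...,0]>100)&(hsv[...,0]<125)&(hsv[...,1]>130)&(C[...,2]<0.045)&(C[...,2]>-.01)&(C[...,0]>0.1)
    n,l,st,ce=cv2.connectedComponentsWithStats(m.astype(np.uint8))
    out=[]
    for i in range(1,n):
        if st[i,4]<15: continue
        out.append((st[i,4],np.round(ce[i]),np.round(np.median(C[l==i],0),3)))
    return out,C,hsv
if __name__=='__main__':
  for n in('scene','side'):
    f=grab(n); o,C,hsv=cases(f); print(n)
    for x in o: print(*x)
    # top faces
    for lo,hi,nm,cond in ((.026,.04,'z34',None),(.115,.128,'z122',None),(.078,.09,'z84',None),(.018,.026,'z22',None)):
        m=((C[...,2]>lo)&(C[...,2]<hi)&(f['z_map']>0)&(C[...,0]>.2)&(C[...,0]<1)&(abs(C[...,1])<.6)).astype(np.uint8)
        m=cv2.morphologyEx(m,cv2.MORPH_OPEN,np.ones((2,2)))
        k,l,st,ce=cv2.connectedComponentsWithStats(m)
        for i in range(1,k):
            if st[i,4]>60: print(nm,st[i,4],np.round(ce[i]),box(C[l==i]),np.round(np.median(C[l==i][:,2]),3),f['img'][l==i].mean(0).astype(int))
E
python3 m1.py
```

```text
scene
24 [351. 144.] [0.615 0.621 0.037]
27 [182. 252.] [ 0.387 -0.278  0.034]
37 [197. 267.] [ 0.463 -0.305  0.034]
42 [218. 272.] [ 0.525 -0.286  0.032]
46 [242. 282.] [ 0.605 -0.289  0.033]
44 [196. 294.] [ 0.521 -0.389  0.034]
54 [218. 309.] [ 0.598 -0.402  0.034]
z34 149 [323. 169.] (array([572.5, 397.3]), array([152.4,  73.7]), 7.4) 0.033 [153  87  27]
z34 78 [273. 189.] (array([514.3, 124. ]), array([ 53. , 228.1]), 48.8) 0.032 [44 90 70]
z34 204 [250. 204.] (array([499.5,  -5.2]), array([262.2, 162.3]), 85.3) 0.028 [177 165 126]
z34 99 [237. 240.] (array([ 504.9, -140.4]), array([ 18.9, 130.3]), 79.9) 0.031 [169 173 178]
z34 308 [192. 260.] (array([ 729.2, -611.4]), array([ 73.9, 979.5]), 42.2) 0.034 [132 141 160]
z34 213 [286. 266.] (array([ 884.5, -532.3]), array([192.2, 959.1]), 28.7) 0.031 [47 92 72]
z34 351 [233. 276.] (array([ 770.9, -635. ]), array([ 98.7, 889.1]), 29.2) 0.034 [132 144 165]
z34 387 [157. 285.] (array([ 684.9, -705.6]), array([ 98.3, 901.9]), 43.5) 0.033 [166  87 115]
z34 185 [270. 292.] (array([ 838.9, -625.2]), array([ 63.8, 837.9]), 22.8) 0.027 [207 
[... 2815 characters left out ...]
y([458. ,  95.2]), 41.3) 0.034 [134 145 165]
z34 540 [278. 338.] (array([ 360.4, -524.6]), array([358.6,  35. ]), 68.8) 0.034 [157  81 105]
z122 407 [252. 152.] (array([ 437. , -241.5]), array([900.7, 279.9]), 89.2) 0.12 [42 68 54]
z122 3181 [331. 194.] (array([ 593.4, -322.7]), array([897. , 317.8]), 70.0) 0.122 [ 49 101  75]
z84 181 [255. 203.] (array([422.7,  22.4]), array([316.7,  14.5]), 85.2) 0.083 [217 189 102]
z84 82 [351. 230.] (array([ 680.1, -167.5]), array([  4.7, 111.9]), 85.8) 0.078 [38 80 59]
z22 2258 [277. 210.] (array([ 440.1, -291.2]), array([838.2, 149.6]), 79.6) 0.022 [209 215 217]
z22 91 [221. 285.] (array([ 281.6, -243.3]), array([26. , 60.1]), 10.6) 0.024 [156  26  21]
```

View pics/wrist0.png

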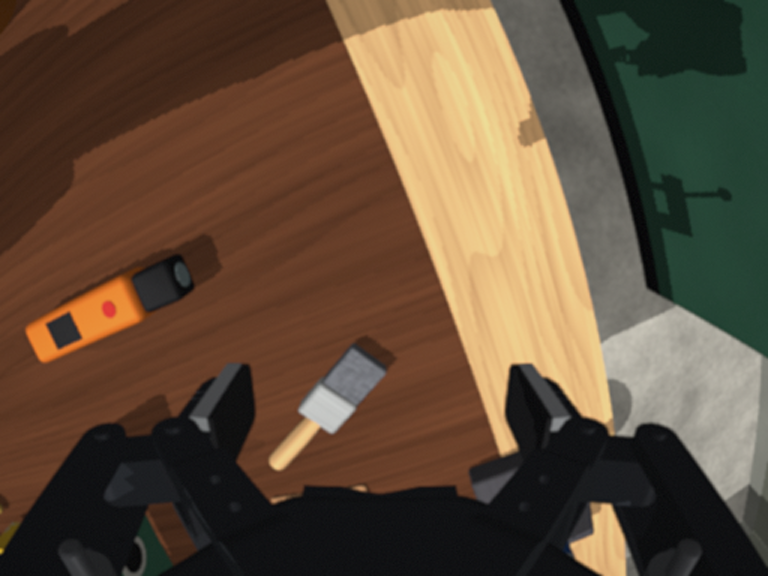

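The wrist view shows the larger thermometer (110,310), the brush (330,400), and no case on the left side; the lower-left is the door patch. Now I fit the cabinet, door, mat and thermometer robustly.

```bash
cat > m2.py <<'E'
from h import *
def comps(f,lo,hi,name,hue=None,rng=None,minn=40):
    C=cloud(f); z=f['z_map']; hsv=cv2.cvtColor(f['img'],cv2.COLOR_RGB2HSV)
    g=cv2.dilate(z,np.ones((3,3)))-cv2.erode(z,np.ones((3,3)))
    m=(C[...,2]>lo)&(C[...,2]<hi)&(z>0)&(g<.02)
    if rng: m&=(C[...,0]>rng[0])&(C[...,0]<rng[1])&(C[...,1]>rng[2])&(C[...,1]<rng[3])
    if hue: m&=(hsv[...,0]>=hue[0])&(hsv[...,0]<=hue[1])&(hsv[...,1]>hue[2])&(hsv[...,2]>hue[3])
    k,l,st,ce=cv2.connectedComponentsWithStats(m.astype(np.uint8))
    for i in range(1,k):
        if st[i,4]<minn: continue
        P=C[l==i]; c,s,a=cv2.minAreaRect((P[:,:2]*1000).astype(np.float32))
        print(name,st[i,4],np.round(ce[i]),'c',np.round(c),'s',np.round(s),'a',round(a,1),'bp',np.round(cv2.boxPoints((c,s,a))).tolist())
if __name__=='__main__':
  for n in('scene','side'):
    f=grab(n); print(n)
    W=(.25,.95,-.45,.5)
    comps(f,.119,.125,'cabtop',(55,95,60,20),W)
    comps(f,.018,.026,'floor',None,W,300)
    comps(f,.076,.088,'panel',(18,35,120,60),W,30)
    comps(f,.003,.008,'mat',(5,20,80,60),(.4,.8,.25,.5))
    comps(f,.025,.046,'thermo',(3,16,180,100),W)
    comps(f,.0,.03,'white mark',None,(.0,.1,.2,.3))
    # door body
    C=cloud(f);hsv=cv2.cvtColor(f['img'],cv2.COLOR_RGB2HSV)
    m=(hsv[...,0]>55)&(hsv[...,0]<95)&(hsv[...,1]>60)&(C[...,2]>.02)&(C[...,2]<.118)&(C[...,1]>.12)&(C[...,1]<.35)&(C[...,0]>.25)&(C[...,0]<.68)&(f['z_map']>0)
    P=C[m][:,:2].astype(np.float32); 
    if len(P): print('door',len(P),cv2.fitLine(P,cv2.DIST_HUBER,0,.01,.01).ravel(),np.percentile(P,[1,99],axis=0).ravel())
E
python3 m2.py
```

```text
scene
cabtop 1939 [293. 221.] c [683. -27.] s [288. 207.] a 85.2 bp [[567.0, -162.0], [774.0, -179.0], [798.0, 108.0], [591.0, 125.0]]
floor 1010 [248. 215.] c [480.   7.] s [235. 120.] a 85.4 bp [[411.0, -105.0], [531.0, -115.0], [550.0, 120.0], [430.0, 129.0]]
panel 62 [225. 207.] c [416. -72.] s [125.   5.] a 84.8 bp [[407.0, -135.0], [412.0, -135.0], [424.0, -10.0], [419.0, -10.0]]
mat 64 [301. 168.] c [488. 380.] s [55. 81.] a 76.1 bp [[442.0, 363.0], [521.0, 344.0], [534.0, 397.0], [456.0, 417.0]]
mat 56 [330. 181.] c [618. 363.] s [49. 58.] a 80.7 bp [[585.0, 343.0], [643.0, 334.0], [650.0, 382.0], [593.0, 392.0]]
thermo 95 [316. 165.] c [548. 395.] s [ 24. 110.] a 74.7 bp [[492.0, 398.0], [598.0, 369.0], [604.0, 392.0], [498.0, 421.0]]
door 995 [ 0.96290517 -0.26983997  0.43548927  0.17187092] [0.30180065 0.13440379 0.57025623 0.21119096]
side
cabtop 94 [228. 150.] c [364. 191.] s [ 16. 123.] a 74.3 bp [[302.0, 200.0], [421.0, 167.0], [425.0, 182.0], [307.0, 215.0]]
cabtop 52 [265. 152.] c [486. 157.] s [17. 64.] a 76.5 bp [[453.0, 156.0], [515.0, 141.0], [519.0, 158.0], [457.0, 173.0]]
cabtop 2730 [329. 193.] c [676. -25.] s [288. 205.] a 85.5 bp [[563.0, -161.0], [767.0, -177.0], [790.0, 111.0], [585.0, 127.0]]
floor 2092 [276. 208.] c [492.   2.] s [241. 127.] a 85.1 bp [[419.0, -113.0], [545.0, -124.0], [566.0, 117.0], [439.0, 128.0]]
mat 344 [264. 134.] c [529. 370.] s [109. 215.] a 62.4 bp [[409.0, 372.0], [599.0, 272.0], [650.0, 369.0], [459.0, 469.0]]
thermo 159 [268. 125.] c [546. 397.] s [ 28. 116.] a 76.2 bp [[487.0, 398.0], [599.0, 370.0], [606.0, 397.0], [493.0, 425.0]]
white mark 190 [148. 172.] c [ 69. 250.] s [ 62. 100.] a 1.6 bp [[37.0, 299.0], [40.0, 199.0], [101.0, 200.0], [98.0, 301.0]]
door 1474 [ 0.9621801  -0.2724143   0.44337386  0.16882482] [0.30250687 0.12129366 0.59126907 0.20942459]
```

```bash
cat > go.py <<'E'
import sys; from h import *
a=[float(x) for x in sys.argv[1:]]
s=bot.observe(); print('t',round(s['clock'],1),'p',np.round(s['position'],4),'rpy',np.round(s['tool_rot'],3),'w',round(s['grip_width'],4),'ff',round(s['finger_force'],1),'F',np.round(s['force'],1))
if a: print('rows', *rel(a[:3],[np.pi,0,a[3]]))
E
python3 go.py .47 .30 .30 3.0; python3 go.py .56 -.284 .20 3.12
```

```text
t 0.3 p [0.2311 0.5806 0.2482] rpy [-3.141  0.     2.763] w 0.0856 ff 0.0 F [ 0.5 -0.9  0.6]
rows [-1.629 -0.862 -0.259] [-0.    -0.    -0.151]
t 0.3 p [0.2311 0.5806 0.2482] rpy [-3.141  0.     2.763] w 0.0856 ff 0.0 F [ 0.5 -0.9  0.6]
rows [-3.127 -3.408  0.242] [-0.    -0.    -0.227]
```

```bash
python3 -m inch '[[-0.3,-0.15,-0.1,0,0,0,0.7],[-0.6,-0.3,-0.2,0,0,-0.1,0.7],[-0.85,-0.45,-0.26,0,0,-0.15,0.7],[-0.85,-0.45,-0.26,0,0,-0.15,0.7]]'; python3 -m inch '[[-0.3,-0.15,0,0,0,0,0.7],[-0.6,-0.2,0,0,0,0,0.7],[-0.8,-0.2,0,0,0,0,0.7],[-0.8,-0.2,0,0,0,0,0.7],[-0.8,-0.2,0,0,0,0,0.7]]'; python3 go.py .56 -.284 .20 3.12; python3 -c "
from h import *
f=grab('wrist'); save(f,'w1.png',s=1.5)"
```

```text
clock: 0.85
position: [0.3589, 0.4311, 0.3015]
tool_rot: [3.141, 0.002, 2.994]
force: [-0.5, 0.1, 0.1]
grip_width: 0.0602
finger_force: 0.0
clock: 1.48
position: [0.5076, 0.3725, 0.2999]
tool_rot: [-3.141, -0.001, 2.999]
force: [0.2, -0.2, -1.0]
grip_width: 0.0596
finger_force: 0.0
t 1.5 p [0.5076 0.3725 0.2999] rpy [-3.141e+00 -1.000e-03  2.999e+00] w 0.0596 ff 0.0 F [ 0.2 -0.2 -1. ]
rows [-0.727 -3.212  0.499] [-0.    -0.001 -0.077]
```

View pics/w1.png

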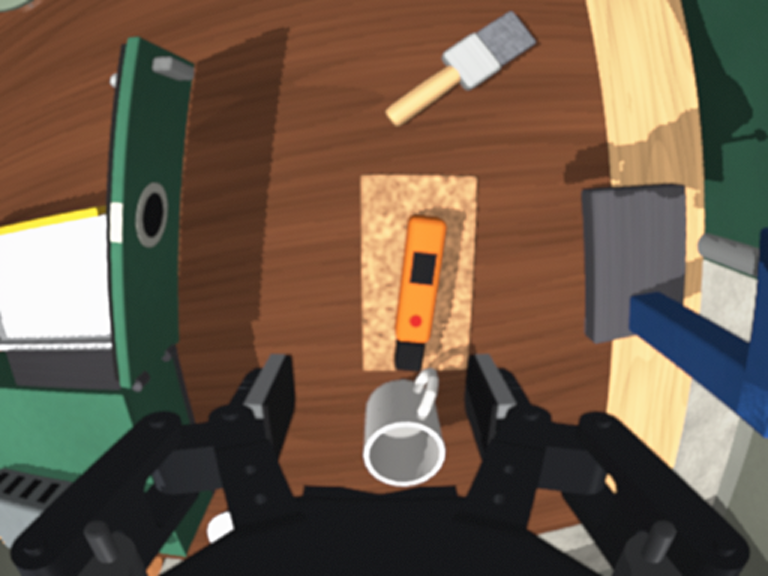

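Behind the door there is no fourth case; mat corners at (361,175),(477,176),(474,372),(363,370), thermometer from (428,216) to nose (409,368), door mark at (116,222), mug right next to the nose.

```bash
python3 -c "
from h import *
f=grab('wrist')
P=lambda l,z: np.round(onz(f,np.array(l)/1.5,z),3)[:,:2].tolist()
print('mat',P([(361,175),(477,176),(474,372),(363,370)],.005))
print('th top tail L R, body end L R',P([(411,219),(446,219),(397,341),(434,343)],.039))
print('nose L R',P([(396,366),(423,369)],.036))
print('door mark',P([(116,222)],.122),'free, hinge end',P([(127,40),(124,383)],.122))
"
python3 -m inch '[[-0.1,-0.3,0.1,0,0,0,0.7],[-0.2,-0.6,0.1,0,0,0,0.7],[-0.2,-0.9,0.1,0,0,0,0.7],[-0.2,-1,0.1,0,0,0,0.7]]'; python3 -m inch '[[-0.1,-0.3,0,0,0,0,0.7],[-0.2,-0.6,0,0,0,0,0.7],[-0.2,-0.9,0,0,0,0,0.7],[-0.2,-1,0,0,0,0,0.7],[-0.2,-1,0,0,0,0,0.7]]'; python3 go.py .565 -.284 .16 3.12
```

```text
mat [[0.442, 0.365], [0.457, 0.473], [0.659, 0.453], [0.638, 0.337]]
th top tail L R, body end L R [[0.485, 0.404], [0.489, 0.434], [0.596, 0.377], [0.604, 0.411]]
nose L R [[0.623, 0.372], [0.631, 0.398]]
door mark [[0.439, 0.178]] free, hinge end [[0.301, 0.211], [0.573, 0.14]]
clock: 2.08
position: [0.5188, 0.1652, 0.2808]
tool_rot: [-3.141, 0.0, 2.996]
force: [0.1, 1.3, -0.9]
grip_width: 0.0598
finger_force: 0.0
clock: 2.7
position: [0.5304, -0.0359, 0.2806]
tool_rot: [3.141, 0.001, 2.997]
force: [0.2, 0.6, -0.9]
grip_width: 0.0601
finger_force: 0.0
t 2.7 p [ 0.5304 -0.0359  0.2806] rpy [3.141e+00 1.000e-03 2.997e+00] w 0.0601 ff 0.0 F [ 0.2  0.6 -0.9]
rows [-0.349 -1.203  0.603] [ 0.     0.    -0.078]
```

```bash
python3 -m inch '[[-0.1,-0.3,0,0,0,0,0.7],[-0.2,-0.6,0,0,0,0,0.7],[-0.35,-0.9,0.1,0,0,-0.08,0.7],[-0.35,-1,0.2,0,0,-0.08,0.7],[-0.35,-1,0.3,0,0,-0.08,0.7],[-0.35,-1,0.3,0,0,-0.08,0.7]]'; cat > cz.py <<'E'
from m1 import *
def look(n='wrist'):
    f=grab(n); C=cloud(f); hsv=cv2.cvtColor(f['img'],cv2.COLOR_RGB2HSV)
    m=(hsv[...,0]>100)&(hsv[...,0]<125)&(hsv[...,1]>130)&(C[...,2]<0.075)&(C[...,2]>.02)&(f['z_map']>0)
    k,l,st,ce=cv2.connectedComponentsWithStats(m.astype(np.uint8))
    B=[np.array([*onz(f,ce[i],np.median(C[l==i][:,2]))]).ravel() for i in range(1,k) if st[i,4]>(60 if n=='wrist' else 20)]
    for i in range(len(B)):
        for j in range(i+1,len(B)):
            d=B[j]-B[i]
            if .07<np.linalg.norm(d)<.09 and abs(d[2])<.008:
                if d[0]<0 : d=-d
                print(n,'case',np.round((B[i]+B[j])/2,3),'yaw',round(float(np.arctan2(d[1],d[0])),3))
    return f
if __name__=='__main__':
    import sys
    f=look(sys.argv[1] if len(sys.argv)>1 else 'wrist')
    if len(sys.argv)>2: save(f,sys.argv[2],s=1.5)
E
python3 go.py .565 -.284 .022 3.12; python3 cz.py wrist w2.png; python3 cz.py side; python3 cz.py scene
```

```text
clock: 3.45
position: [0.5716, -0.2413, 0.2191]
tool_rot: [3.14, -0.002, 3.126]
force: [0.4, 0.1, 0.9]
grip_width: 0.0596
finger_force: 0.0
t 3.5 p [ 0.5716 -0.2413  0.2191] rpy [ 3.140e+00 -2.000e-03  3.126e+00] w 0.0596 ff 0.0 F [0.4 0.1 0.9]
rows [ 0.028 -0.215  0.985] [ 0.001 -0.001  0.004]
wrist case [ 0.426 -0.281  0.033] yaw -0.355
wrist case [ 0.559 -0.382  0.033] yaw -0.172
wrist case [ 0.564 -0.274  0.033] yaw 0.012
side case [ 0.564 -0.279  0.034] yaw 0.019
side case [ 0.424 -0.286  0.034] yaw -0.363
side case [ 0.558 -0.389  0.034] yaw -0.186
scene case [ 0.426 -0.287  0.034] yaw -0.365
scene case [ 0.566 -0.281  0.034] yaw -0.025
scene case [ 0.56  -0.39   0.034] yaw -0.161
```

View pics/w2.png

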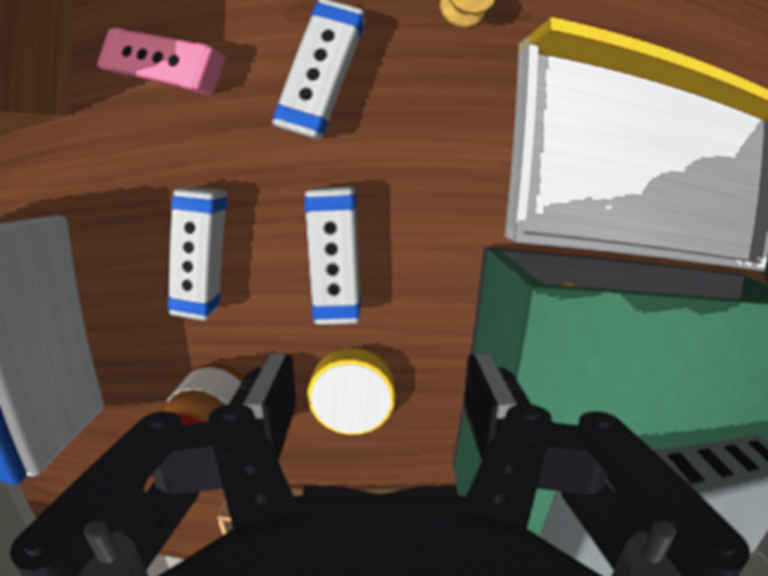

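Wrist view shows the three cases (B right below at (332,255)), tin at (350,395), jar at (205,385); B–C gap is enough for a 60 mm opening.

```bash
python3 -m inch '[[0.03,-0.2,0.3,0,0,0,0.7],[0.03,-0.2,0.55,0,0,0,0.7],[0.03,-0.2,0.75,0,0,0,0.7],[0.03,-0.2,0.9,0,0,0,0.7],[0.03,-0.2,0.98,0,0,0,0.7],[0.03,-0.2,0.98,0,0,0,0.7],[0.03,-0.2,0.98,0,0,0,0.1],[0.03,-0.2,0.98,0,0,0,0.1],[0.03,-0.2,0.98,0,0,0,0.1],[0.03,-0.2,0.98,0,0,0,0.1],[0.03,-0.2,0.98,0,0,0,0.1]]' 60; python3 -m inch '[[0,0,-0.2,0,0,0,0.1],[0,0,-0.4,0,0,0,0.1],[0,0,-0.6,0,0,0,0.1],[0,0,-0.65,0,0,0,0.1]]'; python3 go.py .498 .061 .15 3.06
```

```text
clock: 4.97
position: [0.5655, -0.2835, 0.026]
tool_rot: [-3.141, 0.002, 3.124]
force: [-0.7, 2.3, 8.7]
grip_width: 0.033
finger_force: 60.7
clock: 5.48
position: [0.5657, -0.284, 0.1578]
tool_rot: [-3.14, 0.004, 3.124]
force: [-0.4, -0.3, -2.8]
grip_width: 0.0337
finger_force: 40.4
t 5.5 p [ 0.5657 -0.284   0.1578] rpy [-3.14   0.004  3.124] w 0.0337 ff 40.4 F [-0.4 -0.3 -2.8]
rows [0.369 1.719 0.034] [-0.001  0.003  0.041]
```

```bash
python3 -m inch '[[0.2,0.1,-0.1,0,0,0,0.1],[0.38,0.3,-0.1,0,0,0,0.1],[0.38,0.55,-0.1,0,0,0.04,0.1],[0.38,0.8,-0.1,0,0,0.04,0.1],[0.38,1,-0.1,0,0,0.04,0.1],[0.38,1,-0.1,0,0,0.04,0.1]]' 80; python3 -m inch '[[0,0.3,0,0,0,0,0.1],[0,0.5,0,0,0,0,0.1],[0,0.7,0,0,0,0,0.1],[0,0.7,0,0,0,0,0.1],[0,0.7,0,0,0,0,0.1]]'; python3 go.py .498 .061 .055 3.06;python3 cz.py wrist w3.png
```

```text
clock: 6.22
position: [0.4921, -0.0791, 0.1742]
tool_rot: [3.141, -0.0, 3.066]
force: [-0.6, -1.0, -2.1]
grip_width: 0.0326
finger_force: 84.0
clock: 6.85
position: [0.5033, 0.0563, 0.1742]
tool_rot: [-3.141, -0.0, 3.06]
force: [0.1, -0.9, -2.8]
grip_width: 0.0323
finger_force: 84.0
t 6.8 p [0.5033 0.0563 0.1742] rpy [-3.141 -0.     3.06 ] w 0.0323 ff 84.0 F [ 0.1 -0.9 -2.8]
rows [0.028 0.022 0.596] [-0. -0.  0.]
```

View pics/w3.png

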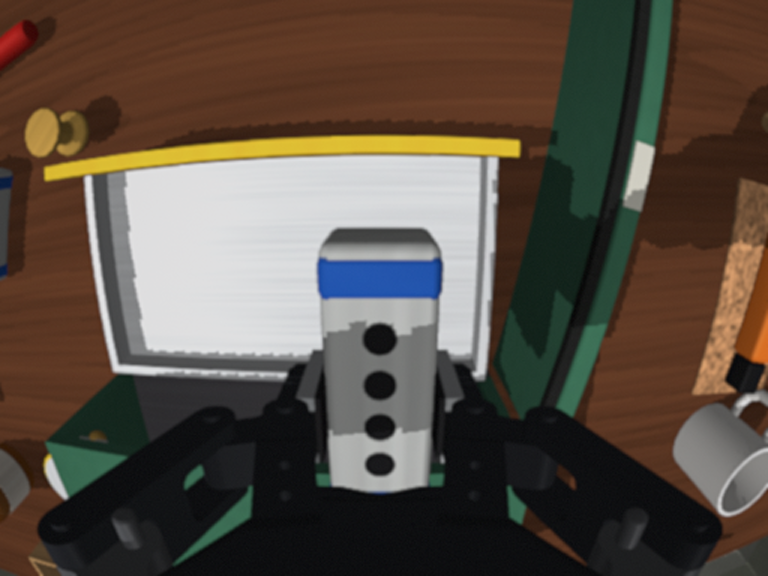

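The case is held well (380,340) above the tray; tray back-wall corners at (115,375),(487,380), panel top ends at (45,170),(520,141).

```bash
python3 -c "
from h import *
f=grab('wrist')
P=lambda l,z: np.round(onz(f,np.array(l)/1.5,z),3)[:,:2].tolist()
print('back outer',P([(115,375),(487,380)],.042)); print('front inner?',P([(87,178),(497,158)],.042));print('panel outer top',P([(45,169),(520,141)],.084))
print('floor inner corners R',P([(475,158),(475,365)],.022))
"
python3 go.py .498 .061 .055 3.06
```

```text
back outer [[0.553, -0.143], [0.572, 0.122]]
front inner? [[0.411, -0.131], [0.431, 0.13]]
panel outer top [[0.403, -0.131], [0.423, 0.132]]
floor inner corners R [[0.43, 0.122], [0.57, 0.117]]
t 7.0 p [0.5033 0.056  0.1743] rpy [-3.141 -0.     3.059] w 0.0326 ff 84.0 F [-0.3  0.3 -1.7]
rows [0.028 0.023 0.596] [-0. -0. -0.]
```

```bash
python3 -m inch '[[0.04,0.045,0.2,0,0,0,0.1],[0.04,0.045,0.4,0,0,0,0.1],[0.04,0.045,0.55,0,0,0,0.1],[0.04,0.045,0.6,0,0,0,0.1],[0.04,0.045,0.625,0,0,0,0.1],[0.04,0.045,0.625,0,0,0,0.1],[0.04,0.045,0.625,0,0,0,0.6],[0.04,0.045,0.625,0,0,0,0.6],[0.04,0.045,0.625,0,0,0,0.6],[0.04,0.045,0.45,0,0,0,0.6],[0.04,0.045,0.2,0,0,0,0.6],[0.04,0.045,0,0,0,0,0.7]]' ; python3 go.py .426 -.284 .20 2.78; python3 cz.py side; python3 cz.py scene
```

```text
clock: 8.45
position: [0.4961, 0.0671, 0.1762]
tool_rot: [3.141, 0.001, 3.061]
force: [0.4, 0.3, 0.4]
grip_width: 0.0595
finger_force: 0.0
t 8.4 p [0.4961 0.0671 0.1762] rpy [3.141e+00 1.000e-03 3.061e+00] w 0.0595 ff 0.0 F [0.4 0.3 0.4]
rows [ 0.208 -1.778 -0.12 ] [0.    0.    0.179]
side case [0.494 0.055 0.055] yaw -0.048
side case [ 0.424 -0.286  0.034] yaw -0.361
side case [ 0.559 -0.389  0.034] yaw -0.189
scene case [ 0.426 -0.287  0.034] yaw -0.36
scene case [ 0.561 -0.391  0.034] yaw -0.163
```

```bash
python3 -m inch '[[0.1,-0.3,-0.05,0,0,0,0.7],[0.2,-0.6,-0.05,0,0,0.1,0.7],[0.2,-0.9,-0.05,0,0,0.18,0.7],[0.2,-1,-0.05,0,0,0.18,0.7],[0.2,-1,-0.05,0,0,0.18,0.7]]'; python3 go.py .426 -.284 .19 2.78
```

```text
clock: 9.18
position: [0.4398, -0.1303, 0.1841]
tool_rot: [-3.141, -0.0, 2.776]
force: [0.9, 0.5, -0.1]
grip_width: 0.0599
finger_force: 0.0
t 9.2 p [ 0.4398 -0.1303  0.1841] rpy [-3.141 -0.     2.776] w 0.0599 ff 0.0 F [ 0.9  0.5 -0.1]
rows [-0.211 -0.742 -0.029] [-0.    -0.    -0.003]
```

```bash
python3 -m inch '[[-0.1,-0.3,0,0,0,0,0.7],[-0.2,-0.6,0.1,0,0,0,0.7],[-0.21,-0.755,0.25,0,0,0,0.7],[-0.21,-0.755,0.5,0,0,0,0.7],[-0.21,-0.755,0.68,0,0,0,0.7],[-0.21,-0.755,0.785,0,0,0,0.7],[-0.21,-0.755,0.785,0,0,0,0.7],[-0.21,-0.755,0.785,0,0,0,0.1],[-0.21,-0.755,0.785,0,0,0,0.1],[-0.21,-0.755,0.785,0,0,0,0.1],[-0.21,-0.755,0.785,0,0,0,0.1]]' 80; python3 -m inch '[[0,0,-0.2,0,0,0,0.1],[0,0,-0.4,0,0,0,0.1],[0,0,-0.6,0,0,0,0.1],[0,0,-0.75,0,0,0,0.1],[0,0,-0.75,0,0,0,0.1]]'; python3 go.py .489 -.005 .17 3.06
```

```text
clock: 10.55
position: [0.4265, -0.285, 0.0286]
tool_rot: [3.141, 0.002, 2.779]
force: [-0.8, 2.7, 6.8]
grip_width: 0.0325
finger_force: 80.2
clock: 11.18
position: [0.4269, -0.2855, 0.1801]
tool_rot: [-3.141, 0.005, 2.779]
force: [0.7, -0.2, -0.9]
grip_width: 0.0326
finger_force: 79.9
t 11.2 p [ 0.4269 -0.2855  0.1801] rpy [-3.141  0.005  2.779] w 0.0326 ff 79.9 F [ 0.7 -0.2 -0.9]
rows [0.208 1.421 0.049] [-0.001  0.003 -0.179]
```

```bash
python3 -m inch '[[0.1,0.3,0,0,0,0,0.1],[0.2,0.6,0,0,0,-0.1,0.1],[0.2,0.9,0,0,0,-0.18,0.1],[0.2,1,0,0,0,-0.18,0.1],[0.2,1,0,0,0,-0.18,0.1]]'; python3 go.py .489 -.012 .052 3.06
```

```text
clock: 11.8
position: [0.4596, -0.0824, 0.177]
tool_rot: [3.141, -0.0, 3.064]
force: [-0.6, -0.5, -1.8]
grip_width: 0.0325
finger_force: 80.1
t 11.8 p [ 0.4596 -0.0824  0.177 ] rpy [ 3.141 -0.     3.064] w 0.0325 ff 80.1 F [-0.6 -0.5 -1.8]
rows [-0.119  0.362  0.625] [ 0.    -0.     0.003]
```

```bash
python3 -m inch '[[-0.12,0.2,0,0,0,0,0.1],[-0.12,0.36,0,0,0,0,0.1],[-0.12,0.36,0.2,0,0,0,0.1],[-0.12,0.36,0.4,0,0,0,0.1],[-0.12,0.36,0.55,0,0,0,0.1],[-0.12,0.36,0.61,0,0,0,0.1],[-0.12,0.36,0.625,0,0,0,0.1],[-0.12,0.36,0.625,0,0,0,0.1],[-0.12,0.36,0.625,0,0,0,0.6],[-0.12,0.36,0.625,0,0,0,0.6],[-0.12,0.36,0.625,0,0,0,0.6],[-0.12,0.36,0.45,0,0,0,0.6],[-0.12,0.36,0.2,0,0,0,0.6],[-0.12,0.36,0,0,0,0,0.7],[-0.12,0.36,0,0,0,0,0.7]]' ; python3 cz.py side; python3 cz.py scene; python3 go.py .559 -.389 .20 2.96
```

```text
clock: 13.68
position: [0.4904, -0.0141, 0.18]
tool_rot: [3.141, 0.005, 3.061]
force: [0.2, 0.3, -1.0]
grip_width: 0.0597
finger_force: 0.0
side case [0.45  0.017 0.055] yaw 1.474
side case [ 0.487 -0.025  0.055] yaw -0.068
side case [ 0.558 -0.389  0.034] yaw -0.177
scene case [0.456 0.012 0.054] yaw 1.489
scene case [ 0.561 -0.391  0.035] yaw -0.141
t 13.8 p [ 0.4891 -0.014   0.1774] rpy [3.141e+00 1.000e-03 3.061e+00] w 0.0596 ff 0.0 F [-0.3  0.1  0.2]
rows [-0.499 -1.841 -0.113] [0.    0.    0.065]
```

```bash
python3 -m inch '[[0,-0.3,-0.1,0,0,0,0.7],[-0.1,-0.6,-0.1,0,0,0,0.7],[-0.2,-0.9,-0.1,0,0,0.06,0.7],[-0.3,-1,-0.1,0,0,0.06,0.7],[-0.3,-1,-0.1,0,0,0.06,0.7]]'; python3 go.py .559 -.389 .20 2.975; python3 cz.py wrist
```

```text
clock: 14.4
position: [0.5327, -0.2201, 0.1955]
tool_rot: [-3.141, -0.002, 2.965]
force: [-0.4, 0.5, -0.9]
grip_width: 0.0598
finger_force: 0.0
t 14.4 p [ 0.5327 -0.2201  0.1955] rpy [-3.141e+00 -2.000e-03  2.965e+00] w 0.0598 ff 0.0 F [-0.4  0.5 -0.9]
rows [-0.278 -0.808 -0.022] [-0.    -0.001 -0.007]
wrist case [0.451 0.017 0.054] yaw 1.478
wrist case [ 0.486 -0.025  0.054] yaw -0.083
wrist case [0.493 0.052 0.054] yaw -0.087
wrist case [0.528 0.011 0.054] yaw 1.482
wrist case [ 0.559 -0.381  0.033] yaw -0.167
```

```bash
python3 -m inch '[[-0.1,-0.3,0,0,0,0,0.7],[-0.2,-0.6,0,0,0,0,0.7],[-0.28,-0.81,0.1,0,0,-0.005,0.7],[-0.28,-0.81,0.35,0,0,-0.005,0.7],[-0.28,-0.81,0.6,0,0,-0.005,0.7],[-0.28,-0.81,0.75,0,0,-0.005,0.7],[-0.28,-0.81,0.835,0,0,-0.005,0.7],[-0.28,-0.81,0.835,0,0,-0.005,0.7],[-0.28,-0.81,0.835,0,0,-0.005,0.1],[-0.28,-0.81,0.835,0,0,-0.005,0.1],[-0.28,-0.81,0.835,0,0,-0.005,0.1],[-0.28,-0.81,0.835,0,0,-0.005,0.1]]' 80; python3 -m inch '[[0,0,-0.2,0,0,0,0.1],[0,0,-0.4,0,0,0,0.1],[0,0,-0.6,0,0,0,0.1],[0,0,-0.8,0,0,0,0.1],[0,0,-0.8,0,0,0,0.1]]'; python3 go.py .482 -.09 .18 3.06
```

```text
clock: 15.95
position: [0.5607, -0.388, 0.0321]
tool_rot: [-3.141, 0.002, 2.975]
force: [-1.3, 1.0, 7.3]
grip_width: 0.0324
finger_force: 80.4
clock: 16.58
position: [0.5611, -0.3885, 0.1946]
tool_rot: [-3.139, 0.006, 2.975]
force: [-0.2, -0.2, -2.7]
grip_width: 0.0323
finger_force: 80.1
t 16.6 p [ 0.5611 -0.3885  0.1946] rpy [-3.139  0.006  2.975] w 0.0323 ff 80.1 F [-0.2 -0.2 -2.7]
rows [0.639 1.406 0.066] [-0.002  0.004 -0.054]
```

```bash
python3 -m inch '[[0.2,0.2,0,0,0,0,0.1],[0.4,0.4,0,0,0,0,0.1],[0.6,0.7,0,0,0,-0.05,0.1],[0.64,0.95,0,0,0,-0.05,0.1],[0.64,1,0,0,0,-0.05,0.1],[0.64,1,0,0,0,-0.05,0.1]]'; python3 go.py .483 -.09 .053 3.06
```

```text
clock: 17.32
position: [0.4671, -0.1688, 0.1904]
tool_rot: [-3.141, 0.0, 3.055]
force: [0.4, -0.5, -1.5]
grip_width: 0.0323
finger_force: 80.2
t 17.3 p [ 0.4671 -0.1688  0.1904] rpy [-3.141  0.     3.055] w 0.0323 ff 80.2 F [ 0.4 -0.5 -1.5]
rows [-0.045  0.399  0.687] [-0.     0.    -0.003]
```

```bash
python3 -m inch '[[-0.045,0.2,0,0,0,0,0.1],[-0.045,0.4,0.1,0,0,0,0.1],[-0.045,0.4,0.35,0,0,0,0.1],[-0.045,0.4,0.55,0,0,0,0.1],[-0.045,0.4,0.66,0,0,0,0.1],[-0.045,0.4,0.685,0,0,0,0.1],[-0.045,0.4,0.685,0,0,0,0.1],[-0.045,0.4,0.685,0,0,0,0.5],[-0.045,0.4,0.685,0,0,0,0.5],[-0.045,0.4,0.685,0,0,0,0.5],[-0.045,0.4,0.45,0,0,0,0.5],[-0.045,0.4,0.2,0,0,0,0.6],[-0.045,0.4,0,0,0,0,0.6],[0.4,0.5,0,0,0,0,0],[0.6,0.5,0,0,0,0,0]]' ; python3 go.py; python3 -c "
from h import *
f=grab('side'); save(f,'s4.png',(170,110,340,260),4); f=grab('wrist'); save(f,'w4.png',s=1.2)"
```

```text
clock: 19.2
position: [0.3604, -0.0595, 0.1904]
tool_rot: [3.141, 0.001, 3.054]
force: [-0.3, -0.5, 0.3]
grip_width: 0.0154
finger_force: 0.0
t 19.2 p [ 0.3604 -0.0595  0.1904] rpy [3.141e+00 1.000e-03 3.054e+00] w 0.0154 ff 0.0 F [-0.3 -0.5  0.3]
```

View pics/s4.png

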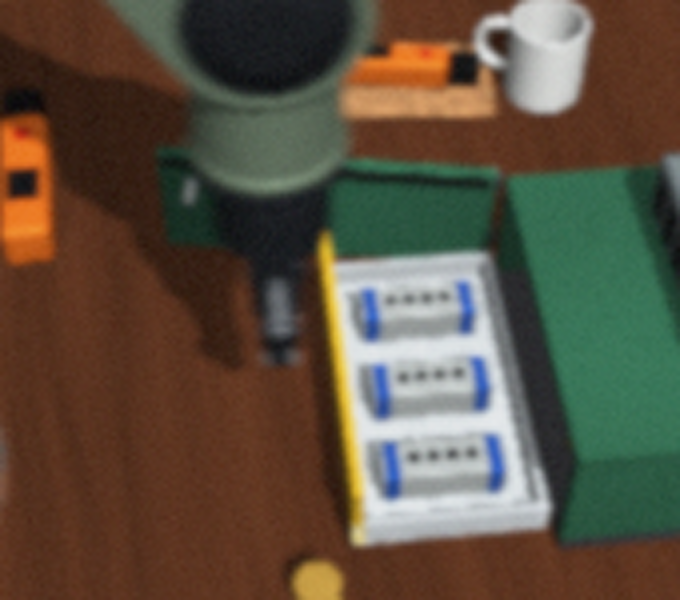

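All three cases lie flat, side by side in the tray. Now the tray push with shut fingers.

```bash
python3 -m inch '[[-0.07,0.15,0,0,0,0,0],[-0.07,0.3,0,0,0,0,0],[-0.07,0.3,0.25,0,0,0,0],[-0.07,0.3,0.45,0,0,0,0],[-0.07,0.3,0.525,0,0,0,0],[-0.07,0.3,0.525,0,0,0,0]]'; python3 go.py .561 -.0125 .085 3.06; python3 cz.py side
```

```text
clock: 20.05
position: [0.3805, -0.0017, 0.0846]
tool_rot: [-3.141, -0.002, 3.053]
force: [-0.4, 0.4, -0.2]
grip_width: 0.0003
finger_force: 0.0
t 20.1 p [ 0.3805 -0.0017  0.0846] rpy [-3.141e+00 -2.000e-03  3.053e+00] w 0.0003 ff 0.0 F [-0.4  0.4 -0.2]
rows [-0.904  0.026 -0.004] [-0.    -0.001 -0.004]
side case [0.453 0.018 0.055] yaw 1.481
side case [ 0.489 -0.026  0.056] yaw -0.072
side case [ 0.525 -0.067  0.055] yaw 1.468
side case [ 0.446 -0.06   0.055] yaw 1.468
side case [ 0.481 -0.102  0.055] yaw -0.092
```

```bash
python3 -m inch '[[-0.06,0,0,0,0,0,0],[-0.12,0,0,0,0,0,0],[-0.18,0,0,0,0,0,0],[-0.24,0.01,0,0,0,0,0],[-0.3,0.01,0,0,0,0,0],[-0.36,0.01,0,0,0,0,0],[-0.42,0.01,0,0,0,0,0],[-0.48,0.01,0,0,0,0,0],[-0.54,0.015,0,0,0,0,0],[-0.6,0.015,0,0,0,0,0],[-0.66,0.02,0,0,0,0,0],[-0.72,0.02,0,0,0,0,0],[-0.77,0.02,0,0,0,0,0],[-0.82,0.02,0,0,0,0,0],[-0.86,0.02,0,0,0,0,0],[-0.89,0.02,0,0,0,0,0]]'; python3 go.py .561 -.0125 .085 3.06
```

```text
clock: 22.1
position: [0.5592, -0.013, 0.0853]
tool_rot: [3.141, 0.0, 3.053]
force: [-2.4, 2.4, -0.3]
grip_width: 0.0
finger_force: 1.2
t 22.1 p [ 0.5592 -0.013   0.0853] rpy [3.141 0.    3.053] w 0.0 ff 1.2 F [-2.4  2.4 -0.3]
rows [-0.009  0.003  0.001] [ 0.     0.    -0.004]
```

Only runner friction so far; push on gently till the stop is felt.

```bash
python3 -m inch '[[-0.02,0,0,0,0,0,0],[-0.035,0,0,0,0,0,0],[-0.035,0,0,0,0,0,0]]'; python3 -m inch '[[-0.02,0,0,0,0,0,0],[-0.03,0,0,0,0,0,0],[-0.03,0,0,0,0,0,0]]'
```

```text
clock: 22.48
position: [0.5601, -0.0131, 0.0846]
tool_rot: [-3.141, -0.012, 3.054]
force: [-39.2, 5.3, 29.3]
grip_width: 0.0
finger_force: 19.9
clock: 22.85
position: [0.5603, -0.0134, 0.0832]
tool_rot: [-3.14, -0.024, 3.054]
force: [-71.6, 7.4, 40.2]
grip_width: -0.0
finger_force: 28.2
```

```bash
python3 -m inch '[[0.15,0,0,0,0,0,0],[0.4,0,-0.1,0,0,0,0],[0.5,0,-0.35,0,0,0,0],[0.5,0.2,-0.6,0,0,0,0],[0.5,0.5,-0.6,0,0,0,0],[0.5,0.75,-0.6,0,0,0,0],[0.6,1,-0.6,0,0,0,0],[0.7,1,-0.6,0,0,0,0],[0.7,1,-0.6,0,0,0,0]]'; python3 go.py .375 .247 .2 3.05;  python3 -c "
from h import *
f=grab('side'); save(f,'s5.png',(170,90,420,278),3)"
```

```text
clock: 23.98
position: [0.4493, 0.1979, 0.2056]
tool_rot: [3.141, 0.0, 3.055]
force: [1.1, 0.0, 0.2]
grip_width: -0.0002
finger_force: 0.0
t 24.0 p [0.4493 0.1979 0.2056] rpy [3.141 0.    3.055] w -0.0002 ff 0.0 F [1.1 0.  0.2]
rows [0.391 0.213 0.028] [0.    0.    0.003]
```

View pics/s5.png

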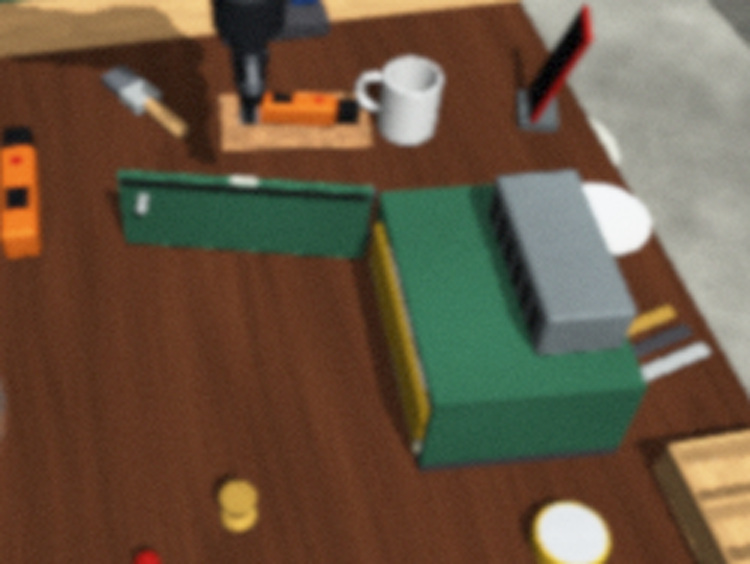

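Tray is home (yellow panel flush at (400,340)); the door stands free at (245,210). Next to the outer side of the door.

```bash
python3 -m inch '[[0.15,0.15,0,0,0,0,0],[0.3,0.25,0,0,0,0,0],[0.39,0.25,0,0,0,0,0],[0.39,0.25,0.25,0,0,0,0],[0.39,0.25,0.45,0,0,0,0],[0.39,0.25,0.58,0,0,0,0],[0.39,0.25,0.58,0,0,0,0]]'; python3 go.py; python3 -c "
from h import *
H=np.array([.580,.127]);c=-.082;Rm=np.array([[np.cos(c),-np.sin(c)],[np.sin(c),np.cos(c)]])
p,r=tool()
for th in list(np.arange(1.75,.3,-.1))+[.3,.25,.2,.15,.1,.06,.03,0]:
    q=H+Rm@(.23*np.array([-np.sin(th),-np.cos(th)])+.0236*np.array([-np.cos(th),np.sin(th)]))
    print(round(th,2),np.round(q,3),np.round(r.inv().apply(np.array([*q,p[2]])-p)/.2,2)[:2])
"
```

```text
clock: 24.9
position: [0.3767, 0.2526, 0.0883]
tool_rot: [-3.139, -0.002, 3.052]
force: [0.2, 0.0, 1.0]
grip_width: -0.0001
finger_force: 0.0
t 24.9 p [0.3767 0.2526 0.0883] rpy [-3.139e+00 -2.000e-03  3.052e+00] w -0.0001 ff 0.0 F [0.2 0.  1. ]
1.75 [0.364 0.209] [ 0.04 -0.22]
1.65 [0.357 0.187] [ 0.07 -0.33]
1.55 [0.352 0.165] [ 0.08 -0.45]
1.45 [0.349 0.142] [ 0.09 -0.56]
1.35 [0.349 0.119] [ 0.08 -0.68]
1.25 [0.351 0.096] [ 0.06 -0.79]
1.15 [0.355 0.073] [ 0.03 -0.91]
1.05 [0.362 0.051] [-0.02 -1.01]
0.95 [0.37  0.029] [-0.07 -1.12]
0.85 [0.381 0.009] [-0.13 -1.21]
0.75 [ 0.394 -0.01 ] [-0.2 -1.3]
0.65 [ 0.409 -0.028] [-0.29 -1.38]
0.55 [ 0.425 -0.045] [-0.37 -1.46]
0.45 [ 0.443 -0.059] [-0.47 -1.52]
0.35 [ 0.462 -0.072] [-0.57 -1.58]
0.3 [ 0.472 -0.078] [-0.62 -1.6 ]
0.25 [ 0.483 -0.083] [-0.68 -1.62]
0.2 [ 0.493 -0.087] [-0.73 -1.64]
0.15 [ 0.504 -0.091] [-0.79 -1.66]
0.1 [ 0.515 -0.095] [-0.85 -1.67]
0.06 [ 0.524 -0.097] [-0.89 -1.68]
0.03 [ 0.531 -0.099] [-0.93 -1.68]
0 [ 0.538 -0.1  ] [-0.96 -1.69]
```

```bash
python3 -m inch '[[-0.08,-0.08,0,0,0,0,0],[-0.12,-0.16,0,0,0,0,0],[-0.13,-0.24,0,0,0,0,0],[-0.14,-0.32,0,0,0,0,0],[-0.15,-0.4,0,0,0,0,0],[-0.16,-0.48,0,0,0,0,0],[-0.17,-0.56,0,0,0,0,0],[-0.18,-0.64,0,0,0,0,0],[-0.18,-0.72,0,0,0,0,0],[-0.19,-0.8,0,0,0,0,0],[-0.2,-0.88,0,0,0,0,0],[-0.21,-0.95,0,0,0,0,0],[-0.21,-0.99,0,0,0,0,0]]'; python3 -c "
from h import *
H=np.array([.580,.127]);c=-.082;Rm=np.array([[np.cos(c),-np.sin(c)],[np.sin(c),np.cos(c)]])
p,r=tool()
for th in list(np.arange(1.1,.3,-.1))+[.3,.25,.2,.15,.1,.06,.03,0]:
    q=H+Rm@(.23*np.array([-np.sin(th),-np.cos(th)])+.0236*np.array([-np.cos(th),np.sin(th)]))
    print(round(th,2),np.round(q,3),np.round(r.inv().apply(np.array([*q,p[2]])-p)/.2,2)[:2])
"
```

```text
clock: 26.52
position: [0.4009, 0.052, 0.0893]
tool_rot: [-3.141, -0.0, 3.053]
force: [-0.7, 0.8, -0.2]
grip_width: 0.0002
finger_force: 0.0
1.1 [0.358 0.062] [0.22 0.03]
1.0 [0.366 0.04 ] [ 0.17 -0.08]
0.9 [0.376 0.019] [ 0.11 -0.18]
0.8 [ 0.387 -0.001] [ 0.04 -0.27]
0.7 [ 0.401 -0.02 ] [-0.03 -0.36]
0.6 [ 0.417 -0.037] [-0.12 -0.43]
0.5 [ 0.434 -0.052] [-0.21 -0.5 ]
0.4 [ 0.452 -0.066] [-0.31 -0.56]
0.3 [ 0.472 -0.078] [-0.41 -0.61]
0.25 [ 0.483 -0.083] [-0.47 -0.63]
0.2 [ 0.493 -0.087] [-0.52 -0.65]
0.15 [ 0.504 -0.091] [-0.58 -0.67]
0.1 [ 0.515 -0.095] [-0.63 -0.68]
0.06 [ 0.524 -0.097] [-0.68 -0.69]
0.03 [ 0.531 -0.099] [-0.71 -0.69]
0 [ 0.538 -0.1  ] [-0.75 -0.7 ]
```

```bash
python3 -m inch '[[0,-0.09,0,0,0,0,0],[0,-0.18,0,0,0,0,0],[0,-0.27,0,0,0,0,0],[-0.03,-0.36,0,0,0,0,0],[-0.12,-0.43,0,0,0,0,0],[-0.21,-0.5,0,0,0,0,0],[-0.31,-0.56,0,0,0,0,0],[-0.41,-0.61,0,0,0,0,0],[-0.47,-0.63,0,0,0,0,0],[-0.52,-0.65,0,0,0,0,0],[-0.58,-0.67,0,0,0,0,0],[-0.63,-0.68,0,0,0,0,0],[-0.68,-0.69,0,0,0,0,0],[-0.72,-0.69,0,0,0,0,0],[-0.74,-0.69,0,0,0,0,0],[-0.74,-0.69,0,0,0,0,0]]'; python3 -m inch '[[-0.015,0,0,0,0,0,0],[-0.015,0,0,0,0,0,0]]'
```

```text
clock: 28.52
position: [0.5344, -0.0974, 0.0886]
tool_rot: [-3.141, -0.004, 3.054]
force: [-11.1, -1.1, 1.7]
grip_width: -0.0002
finger_force: 0.0
clock: 28.78
position: [0.5344, -0.0976, 0.0877]
tool_rot: [-3.141, -0.01, 3.054]
force: [-26.6, 2.3, -2.0]
grip_width: 0.0002
finger_force: 0.0
```

```bash
python3 -m inch '[[0.1,0,0,0,0,0,0],[0.35,0,0,0,0,0,0],[0.5,0,-0.2,0,0,0,0],[0.5,0,-0.45,0,0,0,0],[0.5,0,-0.6,0,0,0,0],[0.5,0,-0.6,0,0,0,0]]'; python3 go.py .44 .2 .22 3.0;  python3 -c "
from h import *
f=grab('side'); save(f,'s6.png',(170,90,420,278),3)
C=cloud(f)
g=cv2.cvtColor(f['img'],cv2.COLOR_RGB2HSV)
m=(g[...,0]>55)&(g[...,0]<95)&(g[...,1]>60)&(C[...,2]>.118)&(C[...,2]<.127)&(C[...,0]>.5)&(C[...,0]<.8)&(abs(C[...,1])<.2)
P=C[m][:,:2]
c,s=np.cos(-.082),np.sin(-.082); L=(P-[.576,-.018])@np.array([[c,-s],[s,c]])
for y in np.arange(-.14,.15,.04):
    k=abs(L[:,1]-y)<.01; print(round(y,2),np.round(np.percentile(L[k,0],[1,5]),3),k.sum())
"
```

```text
clock: 29.52
position: [0.4409, -0.089, 0.2114]
tool_rot: [3.142, 0.005, 3.053]
force: [0.7, 0.3, 0.1]
grip_width: 0.0
finger_force: 0.0
t 29.5 p [ 0.4409 -0.089   0.2114] rpy [3.142 0.005 3.053] w 0.0 ff 0.0 F [0.7 0.3 0.1]
rows [ 0.132  1.439 -0.043] [0.    0.003 0.034]
-0.14 [-0.021 -0.013] 287
-0.1 [-0.021 -0.014] 413
-0.06 [-0.022 -0.016] 225
-0.02 [-0.022 -0.016] 212
0.02 [-0.019 -0.008] 183
0.06 [-0.023 -0.018] 187
0.1 [-0.023 -0.019] 170
0.14 [-0.022 -0.016] 159
```

View pics/s6.png

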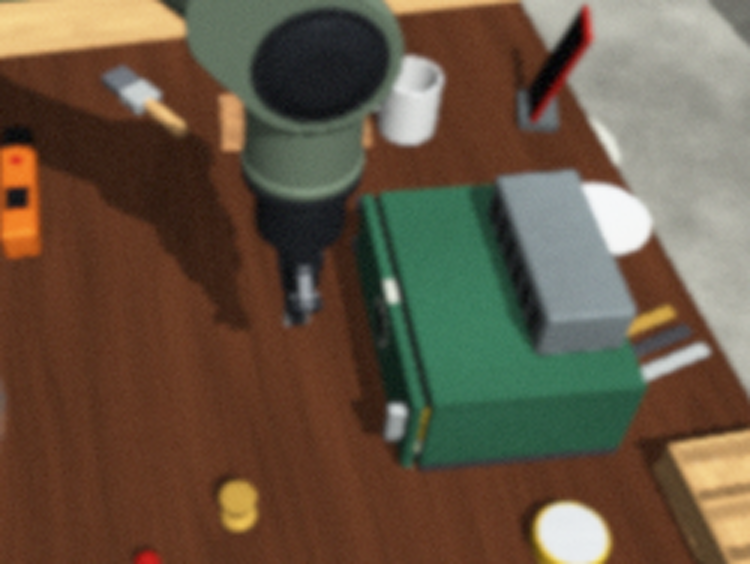

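The door lies parallel to the front (outer face at -21 mm throughout), i.e. shut. Next the thermometer.

```bash
python3 -c "
from h import *
f=grab('side'); print('mark',onz(f,[170+392/3,90+291/3],.122))"; python3 -m inch '[[0,0.3,-0.1,0,0,0,0.3],[0,0.6,-0.1,0,0,0.05,0.6],[0,0.85,-0.1,0,0,0.1,0.7],[0,1,-0.1,0,0,0.1,0.7],[0,1,-0.1,0,0,0.1,0.7]]';python3 -m inch '[[0,0.3,0,0,0,0,0.7],[-0.1,0.6,0,0,0,0,0.7],[-0.25,0.9,0,0,0,0,0.7],[-0.35,1,0,0,0,0,0.7],[-0.4,1,0,0,0,0,0.7],[-0.4,1,0,0,0,0,0.7]]'; python3 go.py .537 .407 .20 2.9; python3 -c "
from h import *
f=grab('wrist'); save(f,'w7.png',s=1.5)
C=cloud(f);g=cv2.cvtColor(f['img'],cv2.COLOR_RGB2HSV)
m=(g[...,0]>3)&(g[...,0]<16)&(g[...,1]>190)&(g[...,2]>120)&(C[...,2]>.032)&(C[...,2]<.046)&(C[...,0]>.43)
P=C[m];c,s,a=cv2.minAreaRect((P[:,:2]*1000).astype(np.float32));print(len(P),np.median(P[:,2]),c,s,a)
"
```

```text
mark [[ 0.56223096 -0.01391815  0.122     ]]
clock: 30.25
position: [0.4568, 0.1124, 0.228]
tool_rot: [-3.141, -0.002, 2.9]
force: [0.0, -1.3, -0.5]
grip_width: 0.06
finger_force: 0.0
clock: 31.0
position: [0.5836, 0.283, 0.2282]
tool_rot: [-3.14, -0.001, 2.894]
force: [-0.3, -0.6, -0.4]
grip_width: 0.06
finger_force: 0.0
t 31.0 p [0.5836 0.283  0.2282] rpy [-3.140e+00 -1.000e-03  2.894e+00] w 0.06 ff 0.0 F [-0.3 -0.6 -0.4]
rows [0.378 0.545 0.14 ] [-0.001 -0.001 -0.004]
1040 0.03654386616569441 (544.6777954101562, 403.0746765136719) (32.65406036376953, 117.105712890625) 75.56829071044922
```

View pics/w7.png

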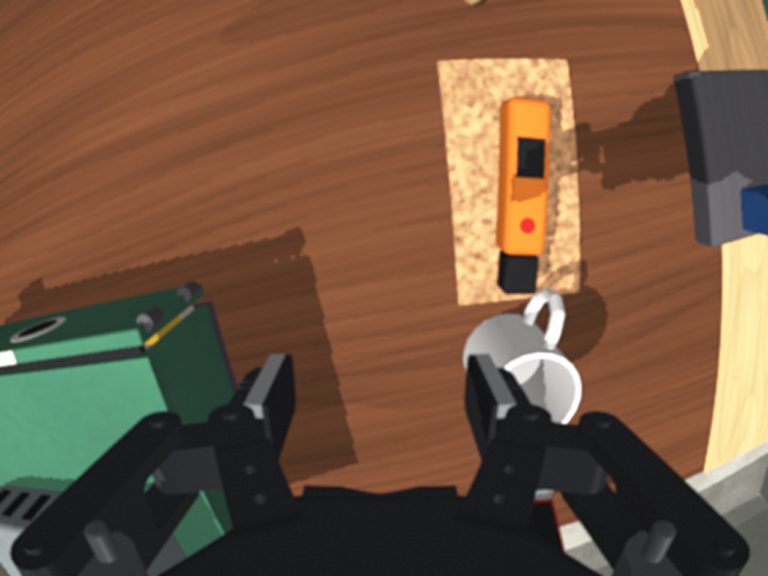

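Thermometer body centred at (525,175), yaw −0.25; mug just beyond the nose, so I grip the orange body middle.

```bash
python3 -m inch '[[0.15,0.25,0,0,0,0,0.7],[0.33,0.5,0,0,0,0,0.7],[0.33,0.535,0.15,0,0,0,0.7],[0.33,0.535,0.4,0,0,0,0.7],[0.33,0.535,0.65,0,0,0,0.7],[0.33,0.535,0.85,0,0,0,0.7],[0.33,0.535,0.96,0,0,0,0.7],[0.33,0.535,0.965,0,0,0,0.7],[0.33,0.535,0.965,0,0,0,0.1],[0.33,0.535,0.965,0,0,0,0.1],[0.33,0.535,0.965,0,0,0,0.1],[0.33,0.535,0.965,0,0,0,0.1]]' 80; python3 go.py; python3 -m inch '[[0,0,-0.15,0,0,0,0.1],[0,0,-0.4,0,0,0,0.1],[0,0,-0.65,0,0,0,0.1],[0,0,-0.8,0,0,0,0.1],[0,0,-0.8,0,0,0,0.1]]'; python3 go.py .371 0 .09 3.06
```

```text
clock: 32.55
position: [0.5463, 0.4053, 0.0384]
tool_rot: [3.139, 0.002, 2.896]
force: [-0.1, -0.2, 7.4]
grip_width: 0.0323
finger_force: 80.6
t 32.5 p [0.5463 0.4053 0.0384] rpy [3.139e+00 2.000e-03 2.896e+00] w 0.0323 ff 80.6 F [-0.1 -0.2  7.4]
clock: 33.17
position: [0.5465, 0.4054, 0.2002]
tool_rot: [3.137, 0.003, 2.896]
force: [-0.0, -0.2, -2.0]
grip_width: 0.0322
finger_force: 79.9
t 33.2 p [0.5465 0.4054 0.2002] rpy [3.137e+00 3.000e-03 2.896e+00] w 0.0322 ff 79.9 F [-0.  -0.2 -2. ]
rows [ 0.36  -2.182  0.54 ] [ 0.003  0.002 -0.104]
```

```bash
python3 -m inch '[[0.1,-0.25,0,0,0,0,0.1],[0.2,-0.5,0,0,0,0,0.1],[0.25,-0.75,0,0,0,0,0.1],[0.25,-1,0,0,0,0,0.1],[0.25,-1,0,0,0,0,0.1]]'; python3 -m inch '[[0,-0.25,0,0,0,0,0.1],[0,-0.5,0,0,0,-0.05,0.1],[0,-0.75,0,0,0,-0.1,0.1],[0,-1,0,0,0,-0.104,0.1],[0,-1,0,0,0,-0.104,0.1]]'; python3 go.py .39 -.001 .088 3.06
```

```text
clock: 33.8
position: [0.4476, 0.2193, 0.1964]
tool_rot: [-3.14, 0.0, 2.893]
force: [0.3, 0.2, -0.2]
grip_width: 0.0325
finger_force: 80.2
clock: 34.42
position: [0.399, 0.0262, 0.1963]
tool_rot: [-3.141, -0.0, 3.055]
force: [0.9, 1.6, -1.0]
grip_width: 0.0323
finger_force: 80.3
t 34.4 p [0.399  0.0262 0.1963] rpy [-3.141 -0.     3.055] w 0.0323 ff 80.3 F [ 0.9  1.6 -1. ]
rows [ 0.033 -0.139  0.542] [-0.    -0.    -0.003]
```

```bash
python3 -m inch '[[0.03,-0.14,0.1,0,0,0,0.1],[0.03,-0.14,0.3,0,0,0,0.1],[0.03,-0.14,0.45,0,0,0,0.1],[0.03,-0.14,0.54,0,0,0,0.1],[0.03,-0.14,0.54,0,0,0,0.1],[0.03,-0.14,0.54,0,0,0,0.1]]'; python3 go.py; python3 -c "
from h import *
f=grab('wrist'); save(f,'w8.png',s=1.5)
f=grab('scene'); save(f,'c8.png',(190,100,360,240),4)"
```

```text
clock: 35.17
position: [0.3919, 0.0018, 0.0888]
tool_rot: [3.141, 0.001, 3.06]
force: [0.3, 0.8, -2.1]
grip_width: 0.0322
finger_force: 80.4
t 35.2 p [0.3919 0.0018 0.0888] rpy [3.141e+00 1.000e-03 3.060e+00] w 0.0322 ff 80.4 F [ 0.3  0.8 -2.1]
```

View pics/w8.png

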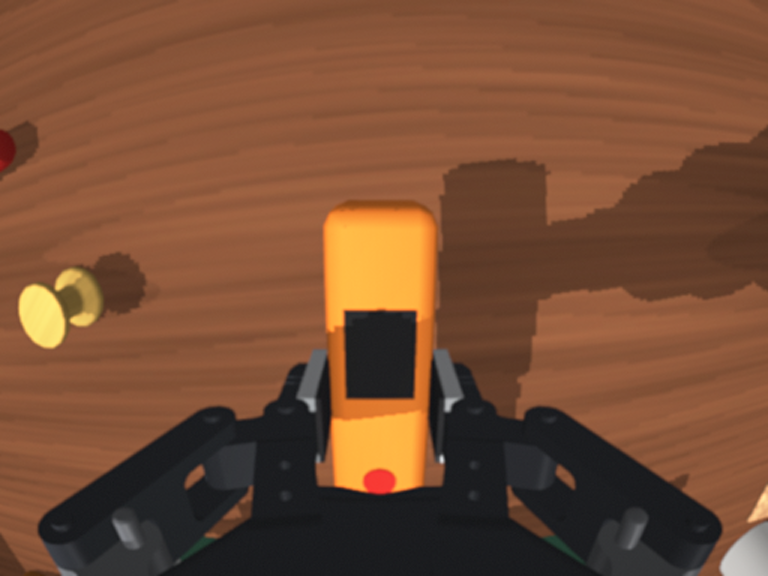

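The thermometer sits straight in the fingers (380,345), aligned with the tool axis; hold with a 3 mm correction.

```bash
python3 -m inch '[[0,-0.012,0,0,0,0,0.1],[0,-0.012,0,0,0,0,0.1],[0,-0.012,0,0,0,0,0.1],[0,-0.012,0,0,0,0,0.1],[0,-0.012,0,0,0,0,0.1],[0,-0.012,0,0,0,0,0.1],[0,-0.012,0,0,0,0,0.1],[0,-0.012,0,0,0,0,0.1],[0,-0.012,0,0,0,0,0.1],[0,-0.012,0,0,0,0,0.1],[0,-0.012,0,0,0,0,0.1],[0,-0.012,0,0,0,0,0.1],[0,-0.012,0,0,0,0,0.1],[0,-0.012,0,0,0,0,0.1],[0,-0.012,0,0,0,0,0.1],[0,-0.012,0,0,0,0,0.1],[0,-0.012,0,0,0,0,0.1],[0,-0.012,0,0,0,0,0.1],[0,-0.012,0,0,0,0,0.1],[0,-0.012,0,0,0,0,0.1]]'; python3 -c "
from h import *
f=grab('scene'); save(f,'c8.png',(190,100,360,240),4)"
```

```text
clock: 37.78
position: [0.3912, -0.001, 0.0883]
tool_rot: [-3.142, -0.0, 3.06]
force: [0.3, -1.8, -2.0]
grip_width: 0.0323
finger_force: 80.4
```

View pics/c8.png

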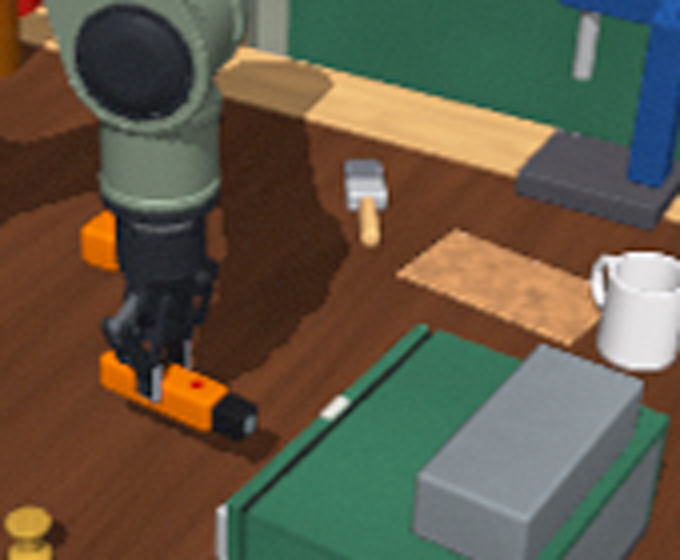

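The thermometer (nose tip about (248,420)) points at the door below the white mark (335,407). Check numbers.

```bash
python3 -c "
from h import *
f=grab('scene'); print('nose tip',onz(f,[190+249/4,100+420/4],.072),'mark',onz(f,[190+335/4,100+407/4],.122))"; python3 go.py .545 .4055 .2 2.99
```

```text
nose tip [[ 0.48044512 -0.00771494  0.072     ]] mark [[ 0.5623546  -0.01448344  0.122     ]]
t 37.9 p [ 0.3912 -0.001   0.0883] rpy [-3.142 -0.     3.06 ] w 0.0318 ff 80.4 F [ 0.3  0.1 -1.3]
rows [-0.6    2.089 -0.559] [-0.    -0.     0.044]
```

```bash
python3 -m inch '[[0,0,-0.25,0,0,0,0.1],[0,0,-0.5,0,0,0,0.1],[0,0.25,-0.56,0,0,0,0.1],[0,0.5,-0.56,0,0,0,0.1],[0,0.75,-0.56,0,0,0,0.1],[0,1,-0.56,0,0,0,0.1],[0,1,-0.56,0,0,0,0.1]]'; python3 -m inch '[[-0.1,0.25,0,0,0,0,0.1],[-0.25,0.5,0,0,0,0,0.1],[-0.4,0.75,0,0,0,0.044,0.1],[-0.5,0.98,0,0,0,0.044,0.1],[-0.5,0.98,0,0,0,0.044,0.1],[-0.5,0.98,0,0,0,0.044,0.1]]'; python3 go.py .535 .408 .040 2.99;  python3 -c "
from h import *
f=grab('wrist'); save(f,'w9.png',s=1.5)"
```

```text
clock: 38.75
position: [0.4073, 0.2018, 0.2001]
tool_rot: [3.14, -0.0, 3.064]
force: [1.2, -1.7, -2.3]
grip_width: 0.032
finger_force: 80.4
clock: 39.5
position: [0.5232, 0.3844, 0.1998]
tool_rot: [-3.14, -0.001, 2.99]
force: [0.5, -0.2, -1.0]
grip_width: 0.0322
finger_force: 80.4
t 39.5 p [0.5232 0.3844 0.1998] rpy [-3.14e+00 -1.00e-03  2.99e+00] w 0.0322 ff 80.4 F [ 0.5 -0.2 -1. ]
rows [-0.041  0.127  0.799] [-0.001 -0.     0.   ]
```

View pics/w9.png

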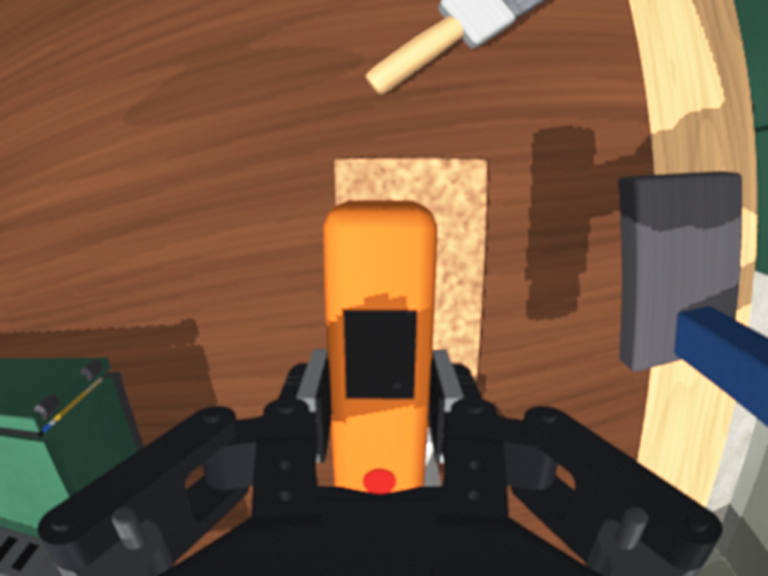

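The thermometer is above the mat (410,260 area), still straight in the fingers; lay it down.

```bash
python3 -m inch '[[-0.04,0.125,0.1,0,0,0,0.1],[-0.04,0.125,0.35,0,0,0,0.1],[-0.04,0.125,0.6,0,0,0,0.1],[-0.04,0.125,0.74,0,0,0,0.1],[-0.04,0.125,0.79,0,0,0,0.1],[-0.04,0.125,0.805,0,0,0,0.1],[-0.04,0.125,0.805,0,0,0,0.1],[-0.04,0.125,0.805,0,0,0,0.6],[-0.04,0.125,0.805,0,0,0,0.6],[-0.04,0.125,0.805,0,0,0,0.6],[-0.04,0.125,0.805,0,0,0,0.6],[-0.04,0.125,0.65,0,0,0,0.6],[-0.04,0.125,0.4,0,0,0,0.6],[-0.04,0.125,0.1,0,0,0,0.6],[-0.04,-0.2,-0.2,0,0,0,0.6],[0.3,-0.5,-0.3,0,0,0,0.6],[0.3,-0.5,-0.3,0,0,0,0.6]]'; python3 go.py; python3 -c "
from h import *
f=grab('side'); save(f,'s10.png',(150,70,450,320),2.6)
from m2 import comps
comps(f,.025,.046,'thermo',(3,16,180,100),(.25,.95,-.45,.5))
f=grab('wrist');comps(f,.03,.046,'thermoW',(3,16,180,100),(.42,.95,.3,.5))"
```

```text
clock: 41.68
position: [0.4478, 0.2941, 0.2613]
tool_rot: [3.141, 0.001, 2.99]
force: [1.3, 0.7, 1.4]
grip_width: 0.0515
finger_force: 0.0
t 41.7 p [0.4478 0.2941 0.2613] rpy [3.141e+00 1.000e-03 2.990e+00] w 0.0515 ff 0.0 F [1.3 0.7 1.4]
thermo 160 [266. 125.] c [537. 400.] s [ 28. 114.] a 82.2 bp [[478.0, 394.0], [591.0, 379.0], [595.0, 406.0], [482.0, 421.0]]
thermoW 639 [347. 207.] c [527. 409.] s [ 31. 106.] a 80.1 bp [[473.0, 402.0], [577.0, 384.0], [582.0, 415.0], [478.0, 433.0]]
thermoW 54 [356. 231.] c [549. 417.] s [36. 16.] a 20.8 bp [[530.0, 419.0], [535.0, 404.0], [569.0, 416.0], [563.0, 431.0]]
thermoW 71 [349. 249.] c [570. 404.] s [15. 15.] a 84.0 bp [[562.0, 398.0], [577.0, 396.0], [579.0, 411.0], [564.0, 413.0]]
```

View pics/s10.png

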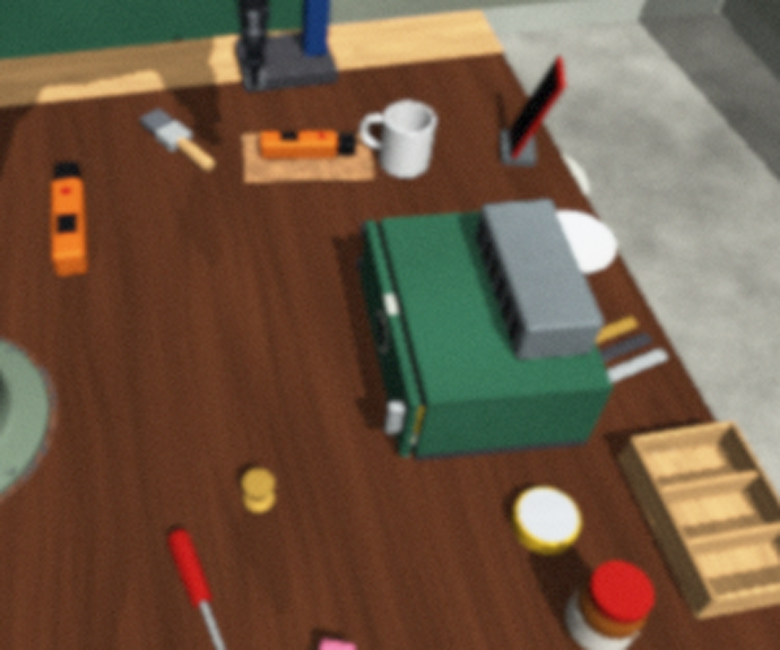

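The thermometer lies on the mat at (305,145), the door is shut, the bystanders are in place, and the robot is clear of everything.

```bash
python3 -m inch '[[0,0,0,0,0,0,0.6],[0,0,0,0,0,0,0.6],[0,0,0,0,0,0,0.6],[0,0,0,0,0,0,0.6]]' >/dev/null; python3 -c "
from workcell import bot
print(bot.job_done())"
```

```text
the job is handed in; nothing more can be done
None
```

I handed the job in at about 42 s. The three blue-banded cases are in the tray, the tray is home and the door is shut; I held the thermometer on the patch for over 2 s and laid it back on its mat. No verdict came back.

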